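# Bring the cover to its field and hold the screw box open

## Task

Slide the black cover along the bench, without lifting it, until it lies squarely inside the green field, roughly centred, and let go of it. Then take the orange bar handle of the blue screw box, raise the lid to 50 degrees from shut and keep holding it there by the handle so that a fitter can pick out screws: finish while holding, because the lid falls shut when let go. Leave the screwdriver, the green bin and the jar where they are.

Things in the scene. Friction and masses are not known exactly. Their poses are not given: they have to be found in the camera images.
- cover: Loose flat black plastic cover, 0.2 to 0.4 kg: plate 120 (x) x 90 (y) x 10 mm with a raised rib in the middle, 70 mm along x, 24 mm wide in y, its top 36 mm above the underside; pinch the rib across its 24 mm, from above. Four steel studs at the plate's corners stand only 2 mm proud. Origin: centre of the underside, on the bench at z = 0; z up.
- field: Green field painted on the bench, 140 (x) x 110 (y) mm, flush (under 1 mm thick, nothing to bump against), so the cover fits inside with 10 mm to spare all round. Origin: its centre on the bench. The cover's long side (x) goes along the field's long side (x), either way round.
- box: Fixed blue metal screw box, bolted to the bench, 160 (x) x 180 (y) x 90 mm high, shut by a white lid 8 mm thick whose hinge runs along the box's y at its rear (+x) top edge. Origin: centre of the underside; -x is the front, to the robot.
- lid (a joint): Lid angle in rad: 0 = shut (lying flat on the box), grows as its front edge rises; 0.873 = 50 degrees; limit 1.9. It is free and falls shut from below 90 degrees. Lid and handle weigh 0.3 to 0.6 kg together.
- lid_hinge (a point): Point on the hinge line, middle of the box's rear top edge, 80 mm behind the box's centre (+x) and 90 mm above the bench.
- handle (a point): Round orange bar on top of the lid, 12 mm thick, 100 mm long, parallel to the hinge (y), on two black posts; its centre is 42 mm above the lid's top face. Origin: middle of the bar; with the lid shut 130 mm in front of the hinge line (-x), 50 mm above it (140 mm above the bench). It moves with the lid; z = lid's normal. Round: it can turn between gripping fingers.
- screwdriver: Loose screwdriver with a green handle, 190 mm long, lying on the bench beyond the work. Bystander. Origin within its length.
- bin: Loose green open bin of screws, 100 x 130 x 60 mm, beyond the work. Bystander. Origin: centre of the underside.
- jar: Loose jar with a black cap, 64 mm diameter, 90 mm high, beyond the work. Bystander. Origin: centre of the underside.
Not all that is in view belongs to the job. Several things have the shape of the cover; the one meant has the colours described above.

How it is judged (in metres and radians):
On the way, in this order (a step that is already met when the one before it is completed fails the run):
1. the cover lies inside the green field, let go, while the box is still shut (x of cover in the frame of field between -0.012 and 0.012 m and y of cover in the frame of field between -0.012 and 0.012 m and angle between the x axis of cover and the x axis of field, either way round below 0.2 rad and height (world z) of cover below 0.004 m and angle between cover's own z axis and vertical below 0.05 rad and linear speed of cover below 0.02 m/s and contact force between the fingers and cover below 0.1 N and value of joint lid below 0.05 rad), for 0.2 s.
2. the fingers hold the lid by its handle at 50 degrees (value of joint lid between 0.785 and 0.96 rad and velocity of joint lid between -0.05 and 0.05 rad/s and contact force between the fingers and box above 0.5 N and distance between the grasp point and handle below 0.06 m), for 0.5 s.
At the end, for the whole second after the job is handed in: Lid held still at 45 to 55 degrees (0.785-0.96 rad) by the fingers (over 0.5 N, TCP within 60 mm of the bar's middle), nothing else propping it; cover flat, at rest, not touched, centred on the field within 12 mm each way and square within 0.2 rad (all of step 2 and x of cover in the frame of field between -0.012 and 0.012 m and y of cover in the frame of field between -0.012 and 0.012 m and angle between the x axis of cover and the x axis of field, either way round below 0.2 rad and height (world z) of cover below 0.004 m and angle between cover's own z axis and vertical below 0.05 rad and linear speed of cover below 0.02 m/s and contact force between the fingers and cover below 0.1 N and contact force between each of screwdriver, bin, jar, cover and box below 0.1 N); the arm keeps its last pose, push and grip.
It fails at once if the cover is lifted off the bench (15 mm) or tipped (height (world z) of cover above 0.015 m or angle between cover's own z axis and vertical above 0.3 rad).
It fails at once if the screwdriver is moved more than 30 mm (distance of screwdriver from where it was at the start of the episode above 0.03 m).
It fails at once if the bin is moved more than 30 mm (distance of bin from where it was at the start of the episode above 0.03 m).
It fails at once if the jar is moved more than 30 mm (distance of jar from where it was at the start of the episode above 0.03 m).
It also fails if it takes over 51 s, if anything falls off the work surface, if the arm or the gripper's body presses on something with over 40 N, if the wrist force passes 120 N, or if a joint passes its speed limit or range.

## Robot

A 6-joint arm with a two-finger parallel gripper is mounted at the origin on the work surface. World frame = base frame: x ahead of the robot, y to its left, z up, the work surface at z = 0. Lengths are in mm, angles in rad, forces in N, time in s.
With the tool pointing down it reaches from about 350 to 875 mm from the base axis. Payload 4.2 kg.
Tool frame: the origin (TCP) lies between the finger pads, 19 mm behind the fingertips; this is the grasp point; z points along the fingers, y is the line along which they close (so a half turn about z gives the same grasp; the last joint's range is limited). The gripper opens to 85 mm and grips with 20 to 120 N. Pads are 22 mm wide; open, the fingers measure 114 mm over their backs; the gripper's body (76 mm by 85 mm) begins 54 mm behind the grasp point. The pads swing forward as they close: fully open they stand 13 mm farther back than shut.
Start: joints at [-1.065, 0.385, 0.008, 0, -1.194, -0.259], TCP at [152.706, -606.036, 250.012] pointing down, gripper open.
Joint ranges: [-3.14, 3.14], [-1.21, 2.06], [-1.07, 1.41], [-3.16, 2.05], [-2.99, -0.16], [-3.1, 3.1]. Speed limits (rad/s): [2.79, 2.79, 3.14, 3.14, 3.14, 3.14].

## Interface

Orientations are given as a unit quaternion [x, y, z, w].
In Python, from bench import arm, get_image gives the robot as it stands.
- The arm moves only by the tool drive_tool, never from a script. Its argument "deltas" is a list of rows, each a list of 2 entries, a list of its own where there are three numbers: the shift along the tool's x, y, z in cm, then the turn, a rotation vector about the tool's x, y, z in degrees. In form: [[[x, y, z], [ax, ay, az]], ...]. A call has 1 to 12 rows; each row shifts and turns the commanded pose from where the row before left it, along the tool's axes as they then stand; what a row does not reach is not made up. A row lasts 1/10 s, in which the tool goes at most 50 mm and 8.59 degrees, less where a joint would pass 70% of its speed; a pose out of reach is approached as far as the arm can. A call with a gripper value outside its range is refused whole. "claw" is the finger opening in cm, from 0 to 8.54, set as the call begins (left out, the last holds). The fingers move at their own pace and stop on an object; the grip force is fixed at half the most. Time passes only in rows, so rows that do not move let the fingers close. It gives the time, the measured TCP pose, the force, the opening and the grip force at its end, in the units of the state.
- arm.read_state(): the state, without advancing time (a new reading comes with each control period).
- get_image(name): name is "scene" or "top"; returns a dict with "img" (384x512x3 uint8, red, green, blue), "fx", "fy", "cx", "cy" (pixels), "eye" and "orientation" of the camera in the world. Camera axes: x right, y down, z forward; pixel columns grow to the right and rows downward; lengths in mm; the calibration is good to about 2 mm. A picture is of the moment at which its call begins. There is no depth.
- arm.job_done(): hands the job in; it is judged then, once.
The state is a dict: "clock": time; "joints": joint angles; "joint_vel": joint speeds; "joint_efforts": joint torques, N m; "position": TCP position; "ee_rot": TCP orientation; "contact_force": force on the tool from outside, world axes, zero at the start; "wrist_torque": the same for the moment, N m; "gripper_width": finger opening in mm; "grasp_force": force on a finger pad.
Only numpy, scipy, OpenCV 4.12 (cv2) and the standard library are available. Lean on these libraries where they do the work, as an engineer would, in place of code of your own. Each camera call takes 0.05 s, during which the arm holds its last target. There are 200 camera calls.

## Working session

There is one attempt and no reset: what is moved stays moved. The work goes in short steps, Python scripts to look and compute and a tool call to move; the robot and the scene stay as the last step left them, time stands still between calls to the robot, and variables do not carry over. Pictures are saved under pics/ and viewed, at most 10 in all, crops included, and the job is handed in when it is done.

Besides the shell and the picture viewer there is one more tool, called after "Call:" as name(argument=value, ...), one argument or row to a line, values as JSON. drive_tool: Moves the arm, as the interface text tells. Its arguments: {"type":"object","properties":{"deltas":{"type":"array"},"claw":{"type":"number"}},"required":["deltas"]}

```bash
mkdir -p pics
cat > h.py <<'E'
import numpy as np,cv2
from scipy.spatial.transform import Rotation as R
from bench import arm,get_image
def ray(c,u,v,z):
    d=R.from_quat(c["orientation"]).apply([(u-c["cx"])/c["fx"],(v-c["cy"])/c["fy"],1]);e=np.array(c["eye"])
    return e+d*(z-e[2])/d[2]
def proj(c,p):
    q=R.from_quat(c["orientation"]).inv().apply(np.array(p)-np.array(c["eye"]))
    return c["fx"]*q[0]/q[2]+c["cx"],c["fy"]*q[1]/q[2]+c["cy"]
def save(c,n): cv2.imwrite("pics/"+n,c["img"][:,:,::-1])
E
python3 - <<'E'
from h import *
a=get_image("scene");b=get_image("top")
for c in(a,b):print(c["fx"],c["eye"],R.from_quat(c["orientation"]).as_matrix().round(3).tolist())
cv2.imwrite("pics/a.png",cv2.resize(a["img"][:,:,::-1],(800,600)));cv2.imwrite("pics/b.png",cv2.resize(b["img"][:,:,::-1],(800,600)))
s=arm.read_state();print(s)
E
```

```text
401.2790854262654 [ 956.78098343  160.15083328 1005.01228397] [[-0.525, 0.719, -0.455], [0.851, 0.443, -0.282], [-0.001, -0.536, -0.844]]
475.7111202271898 [ 396.0814205  -120.1776527  1645.23474805] [[-0.004, -0.998, 0.055], [-1.0, 0.004, 0.005], [-0.005, -0.055, -0.998]]
{'clock': 0.1, 'joints': array([-1.06540338e+00,  3.85507238e-01,  6.78232727e-03, -4.07610060e-04,
       -1.19399787e+00, -2.58584345e-01]), 'joint_vel': array([-0.00110399, -0.00182564,  0.00210049, -0.00020785, -0.00017003,
       -0.00025934]), 'joint_efforts': array([-7.42512093e-04, -3.93318129e+01,  1.88929439e+01,  4.19800624e+00,
       -2.59911620e-03,  9.26115462e-06]), 'position': array([ 152.58474967, -605.60304173,  249.02611179]), 'ee_rot': array([-1.23016668e-01,  9.92404119e-01,  9.64416209e-04, -1.83276438e-04]), 'contact_force': array([-0.45160747,  0.60778718, -0.28305524]), 'wrist_torque': array([ 0.01532329, -0.01274366, -0.015957  ]), 'grasp_force': 0.0, 'gripper_width': 85.37993802641074}
```

View pics/a.png

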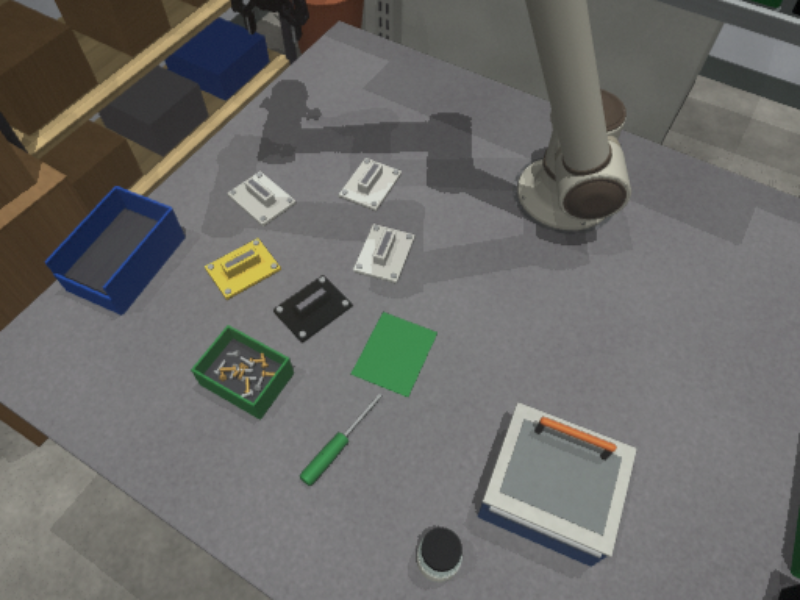

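View pics/b.png

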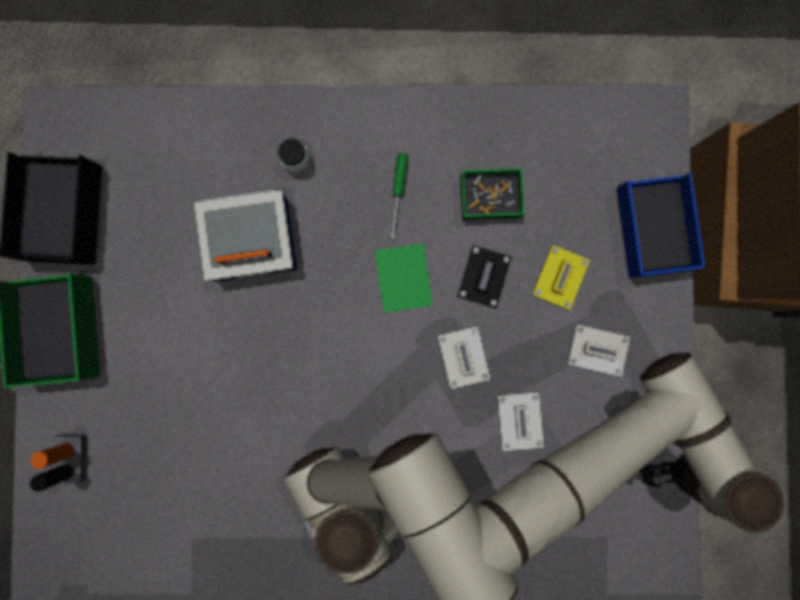

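Scene view (800x600), cover lookalikes: black plate (313,307), yellow (243,268), white (262,197), (371,183), (384,252). I choose the black one; the green field is at (395,354) and the orange bar at (577,435). The top view shows the cover at (485,276), the field at (404,278) and the bar at (242,257).

```bash
cat >> h.py <<'E'
def blob(c,mask,roi=None):
    m=mask.astype(np.uint8)
    if roi:
        k=np.zeros_like(m);k[roi[1]:roi[3],roi[0]:roi[2]]=1;m&=k
    n,l,s,_=cv2.connectedComponentsWithStats(m)
    i=1+np.argmax(s[1:,4]);cs,_=cv2.findContours((l==i).astype(np.uint8),0,1)
    return max(cs,key=cv2.contourArea)[:,0,:].astype(float)
def rect(c,ct,z):
    p=np.array([ray(c,u,v,z)[:2] for u,v in cv2.convexHull(ct.astype(np.float32))[:,0]],np.float32)
    (x,y),(w,h),a=cv2.minAreaRect(p)
    if w<h:w,h,a=h,w,a+90
    return round(x,1),round(y,1),round(w,1),round(h,1),round((a+90)%180-90,1)
def masks(c):
    h=cv2.cvtColor(c["img"],cv2.COLOR_RGB2HSV).astype(int);H,S,V=h[...,0],h[...,1],h[...,2]
    return dict(green=(abs(H-65)<15)&(S>120)&(V>60),black=(V<55),orange=(H<15)&(S>150)&(V>120))
def meas(c,n,zz=10):
    m=masks(c);o={}
    f=blob(c,m["green"],dict(top=(235,150,280,205),scene=(220,195,285,258))[n]);o["field"]=rect(c,f,0)
    return o
E
python3 - <<'E'
from h import *
for n,rb,ro in(("top",(285,150,335,203),(125,145,185,180)),("scene",(168,170,232,222),(330,255,405,300))):
    c=get_image(n);m=masks(c);print(n,meas(c,n))
    print("cover",rect(c,blob(c,m["black"],rb),10 if n=="top" else 5))
    o=blob(c,m["orange"],ro);print("bar",rect(c,o,140),o.min(0),o.max(0))
    if n=="scene":cv2.imwrite("pics/c.png",cv2.resize(c["img"][160:260,160:290,::-1],None,fx=6,fy=6,interpolation=2))
E
```

```text
top {'field': (512.9, -108.3, 137.2, 107.2, 8.0)}
cover (513.8, -286.6, 119.5, 88.6, -17.0)
bar (549.2, 222.2, 106.5, 9.5, -82.1) [137. 160.] [170. 167.]
scene {'field': (511.1, -110.4, 137.9, 107.8, 8.0)}
cover (513.0, -289.2, 118.2, 91.5, -16.9)
bar (546.8, 219.0, 108.0, 9.9, -82.0) [346. 267.] [393. 288.]
```

View pics/c.png

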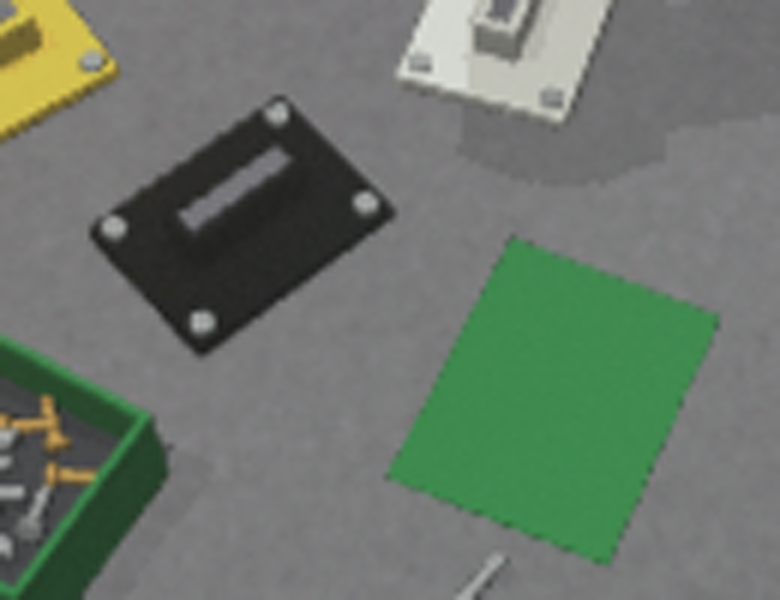

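The crop shows the black cover at (245,225), its rib at (235,190) and the field at (555,400). This is the cover described. I'm moving over it now.

Call:
drive_tool(
  deltas=[
    [[-1.8, 0.9, 0.5], [0, 0, 0]],
    [[-3.6, 1.9, 1], [0, 0, 0]],
    [[-3.8, 1.9, 1], [0, 0, 0]],
    [[-3.8, 1.9, 1], [0, 0, 0]],
    [[-3.8, 2, 1], [0, 0, 0]],
    [[-3.8, 2, 1], [0, 0, 0]],
    [[-3.8, 2, 1], [0, 0, 0]],
    [[-3.8, 2, 1], [0, 0, 0]],
    [[-3.8, 2, 1], [0, 0, 0]],
    [[-3.8, 2, 1], [0, 0, 0]],
    [[-3.8, 2, 1], [0, 0, 0]],
    [[-3.2, 1.5, 1], [0, 0, 0]],
  ],
  claw=6,
)

```text
clock: 1.4
position: [515.2, -285.4, 134.6]
ee_rot: [-0.124, 0.992, 0.0, 0.0]
contact_force: [1.1, -0.7, -0.4]
gripper_width: 60.1
grasp_force: 0.0
```

Call:
drive_tool(
  deltas=[
    [[0, 0, 0], [0, 0, 7.8]],
    [[0, 0, 0], [0, 0, 7.8]],
    [[0, 0, 0], [0, 0, 7.8]],
    [[0, 0, 0], [0, 0, 7.7]],
    [[0, 0, 0], [0, 0, 0]],
    [[0, 0, 0], [0, 0, 0]],
    [[0, 0, 0], [0, 0, 0]],
  ],
)

```text
clock: 2.1
position: [513.7, -287.2, 135.0]
ee_rot: [0.147, 0.989, 0.0, -0.0]
contact_force: [-0.3, -0.4, 0.3]
gripper_width: 60.0
grasp_force: 0.0
```

```bash
cat >> h.py <<'E'
def go(x,y,z,yy):
    s=arm.read_state();r=R.from_quat(s["ee_rot"]);m=r.as_matrix()
    Y=np.deg2rad(yy);ty=np.array([np.cos(Y),np.sin(Y),0]);tz=np.array([0,0,-1.]);tx=np.cross(ty,tz)
    t=R.from_matrix(np.c_[tx,ty,tz])
    print("t",s["clock"],"pos",s["position"].round(1),"yaw",np.rad2deg(np.arctan2(m[1,1],m[0,1])).round(2),"F",s["contact_force"].round(1),"w",round(s["gripper_width"],1),s["grasp_force"])
    print("d cm",(r.inv().apply(np.array([x,y,z])-s["position"])/10).round(2),"rot",(r.inv()*t).as_rotvec(degrees=True).round(2),"j",s["joints"].round(2))
E
python3 -c "
from h import *
go(513.5,-288,35,73)"
```

```text
t 2.1 pos [ 513.7 -287.2  135. ] yaw 73.14 F [-0.3 -0.4  0.3] w 60.0 0.0
d cm [-0.01 -0.08 10.  ] rot [ 0.   -0.    0.14] j [-0.23  0.43 -0.24 -0.   -0.91 -1.63]
```

Call:
drive_tool(
  deltas=[
    [[0, -0.05, 1], [0, 0, 0]],
    [[0, 0, 2], [0, 0, 0]],
    [[0, 0, 2], [0, 0, 0]],
    [[0, 0, 2], [0, 0, 0]],
    [[0, 0, 1.5], [0, 0, 0]],
    [[0, 0, 1], [0, 0, 0]],
    [[0, 0, 0.4], [0, 0, 0]],
    [[0, 0, 0], [0, 0, 0]],
    [[0, 0, 0], [0, 0, 0]],
  ],
)

```text
clock: 3.0
position: [514.1, -287.8, 36.6]
ee_rot: [0.147, 0.989, -0.0, 0.001]
contact_force: [0.1, -0.1, 0.8]
gripper_width: 59.9
grasp_force: 0.0
```

Call:
drive_tool(
  deltas=[
    [[0, 0, 0], [0, 0, 0]],
    [[0, 0, 0], [0, 0, 0]],
    [[0, 0, 0], [0, 0, 0]],
    [[0, 0, 0], [0, 0, 0]],
    [[0, 0, 0], [0, 0, 0]],
    [[0, 0, 0], [0, 0, 0]],
    [[0, 0, 0], [0, 0, 0]],
    [[0, 0, 0], [0, 0, 0]],
  ],
  claw=0,
)

```text
clock: 3.8
position: [514.2, -287.7, 36.9]
ee_rot: [0.147, 0.989, -0.0, 0.001]
contact_force: [-0.4, 1.9, 5.9]
gripper_width: 22.8
grasp_force: 61.7
```

```bash
python3 -c "
from h import *
go(512,-109.3,36,98)"
```

```text
t 3.8 pos [ 514.2 -287.7   36.9] yaw 73.06 F [-0.4  1.9  5.9] w 22.8 61.73086881637573
d cm [ 5.4  17.    0.09] rot [-2.000e-02  8.000e-02 -2.494e+01] j [-0.24  0.55 -0.32  0.   -0.69 -1.63]
```

Call:
drive_tool(
  deltas=[
    [[0, 0, 0], [0, 0, -3]],
    [[0, 0, 0], [0, 0, -5]],
    [[0, 0, 0], [0, 0, -5]],
    [[0, 0, 0], [0, 0, -5]],
    [[0, 0, 0], [0, 0, -4]],
    [[0, 0, 0], [0, 0, -3]],
    [[0, 0, 0], [0, 0, 0]],
    [[0, 0, 0], [0, 0, 0]],
  ],
)

```text
clock: 4.6
position: [514.5, -288.1, 36.9]
ee_rot: [-0.07, 0.998, -0.001, 0.001]
contact_force: [0.1, -0.6, 4.7]
gripper_width: 22.5
grasp_force: 61.8
```

Call:
drive_tool(
  deltas=[
    [[-0.1, 0.7, 0], [0, 0, 0]],
    [[-0.2, 1.5, 0], [0, 0, 0]],
    [[-0.2, 1.8, 0], [0, 0, 0]],
    [[-0.2, 1.8, 0], [0, 0, 0]],
    [[-0.3, 1.8, 0], [0, 0, 0]],
    [[-0.3, 1.8, 0], [0, 0, 0]],
    [[-0.2, 1.8, 0], [0, 0, 0]],
    [[-0.2, 1.8, 0], [0, 0, 0]],
    [[-0.2, 1.8, 0], [0, 0, 0]],
    [[-0.2, 1.5, 0], [0, 0, 0]],
    [[-0.1, 1, 0], [0, 0, 0]],
    [[-0.1, 0.4, 0], [0, 0, 0]],
  ],
)

```text
clock: 5.8
position: [511.9, -109.0, 36.9]
ee_rot: [-0.071, 0.998, -0.001, 0.0]
contact_force: [-1.0, -6.6, 9.0]
gripper_width: 22.4
grasp_force: 62.1
```

Call:
drive_tool(
  deltas=[
    [[0, 0, 0], [0, 0, 0]],
    [[0, 0, 0], [0, 0, 0]],
    [[0, 0, 0], [0, 0, 0]],
  ],
)

```text
clock: 6.1
position: [511.9, -108.7, 36.9]
ee_rot: [-0.07, 0.998, -0.0, 0.001]
contact_force: [-0.7, 0.8, 8.2]
gripper_width: 22.8
grasp_force: 62.2
```

Run:
```python
from h import *
go(512,-109.3,36,98)
c=get_image("scene");m=masks(c)
k=c["img"][170:280,180:320,::-1];cv2.imwrite("pics/d.png",cv2.resize(k,None,fx=5,fy=5,interpolation=2))
```

```text
t 6.1 pos [ 511.9 -108.7   36.9] yaw 98.05 F [-0.7  0.8  8.2] w 22.8 62.213298082351685
d cm [-0.01 -0.06  0.09] rot [-0.01  0.06  0.05] j [ 0.1   0.47 -0.49  0.   -0.6  -1.53]
```

View pics/d.png

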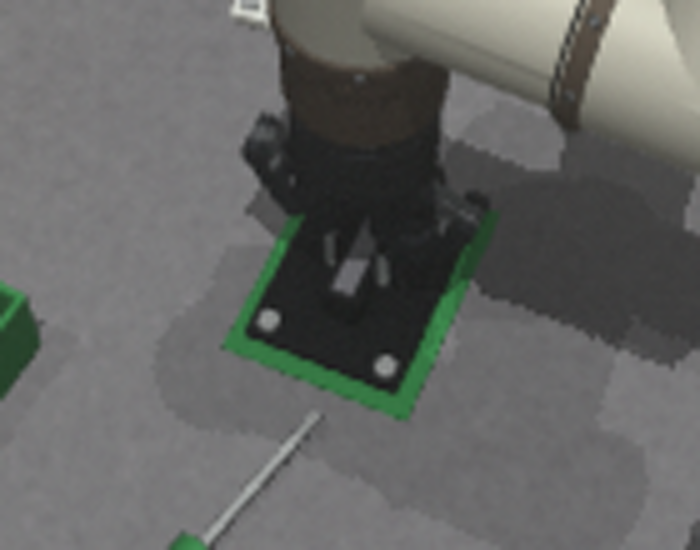

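The crop shows the black plate inside the field with a green border all round and studs at (268,320) and (385,365). I'm releasing it and rising.

Call:
drive_tool(
  deltas=[
    [[0, 0, 0], [0, 0, 0]],
    [[0, 0, 0], [0, 0, 0]],
    [[0, 0, 0], [0, 0, 0]],
    [[0, 0, 0], [0, 0, 0]],
    [[0, 0, 0], [0, 0, 0]],
    [[0, 0, 0], [0, 0, 0]],
  ],
  claw=5,
)

```text
clock: 6.75
position: [511.5, -109.2, 35.9]
ee_rot: [-0.07, 0.998, 0.0, -0.0]
contact_force: [0.5, -0.5, 1.7]
gripper_width: 49.8
grasp_force: 0.0
```

Call:
drive_tool(
  deltas=[
    [[0, 0, -0.5], [0, 0, 0]],
    [[0, 0, -1], [0, 0, 0]],
    [[0, 0, -2], [0, 0, 0]],
    [[0, 0, -2], [0, 0, 0]],
    [[0, 0, -2], [0, 0, 0]],
    [[0, 0, -2], [0, 0, 0]],
    [[0, 0, -2], [0, 0, 0]],
    [[0, 0, -2], [0, 0, 0]],
    [[0, 0, -2], [0, 0, 0]],
    [[0, 0, -2], [0, 0, 0]],
    [[0, 0, -1], [0, 0, 0]],
    [[0, 0, 0], [0, 0, 0]],
  ],
)

```text
clock: 7.95
position: [512.3, -109.2, 223.0]
ee_rot: [-0.07, 0.998, -0.0, 0.002]
contact_force: [0.3, 0.2, -0.1]
gripper_width: 50.1
grasp_force: 0.0
```

Call:
drive_tool(
  deltas=[
    [[0, 0, 0], [0, 0, -8]],
    [[0, 0, 0], [0, 0, -8]],
    [[0, 0, 0], [0, 0, -8]],
    [[0, 0, 0], [0, 0, -8]],
    [[0, 0, 0], [0, 0, -8]],
    [[0, 0, 0], [0, 0, -8]],
    [[0, 0, 0], [0, 0, -8]],
    [[0, 0, 0], [0, 0, -8]],
    [[0, 0, 0], [0, 0, -8]],
    [[0, 0, 0], [0, 0, -8]],
    [[0, 0, 0], [0, 0, -8]],
    [[0, 0, 0], [0, 0, -2]],
  ],
)

```text
clock: 9.15
position: [510.8, -109.1, 219.7]
ee_rot: [0.756, -0.655, -0.001, 0.001]
contact_force: [0.0, -0.7, -0.1]
gripper_width: 50.2
grasp_force: 0.0
```

Run:
```python
from h import *
go(547.5,220.5,220,188)
```

```text
t 9.15 pos [ 510.8 -109.1  219.7] yaw -171.79 F [ 0.  -0.7 -0.1] w 50.2 0.0
d cm [-3.21e+01 -8.33e+00 -3.00e-02] rot [0.14 0.04 0.21] j [ 0.1   0.24 -0.29 -0.   -1.05  0.04]
```

Moving above the bar, then checking the cover.

Call:
drive_tool(
  deltas=[
    [[-1.5, -0.4, 0], [0, 0, 0]],
    [[-2.8, -0.7, 0], [0, 0, 0]],
    [[-2.9, -0.8, 0], [0, 0, 0]],
    [[-2.9, -0.8, 0], [0, 0, 0]],
    [[-2.9, -0.8, 0], [0, 0, 0]],
    [[-2.9, -0.8, 0], [0, 0, 0]],
    [[-2.9, -0.8, 0], [0, 0, 0]],
    [[-2.9, -0.8, 0], [0, 0, 0]],
    [[-2.9, -0.8, 0], [0, 0, 0]],
    [[-2.9, -0.7, 0], [0, 0, 0]],
    [[-2.8, -0.5, 0], [0, 0, 0]],
    [[-1.8, -0.4, 0], [0, 0, 0]],
  ],
)

```text
clock: 10.35
position: [548.3, 221.8, 219.6]
ee_rot: [0.755, -0.655, -0.0, 0.001]
contact_force: [-0.1, -1.0, -0.1]
gripper_width: 50.1
grasp_force: 0.0
```

Call:
drive_tool(
  deltas=[
    [[0, 0, 0], [0, 0, 0]],
    [[0, 0, 0], [0, 0, 0]],
    [[0, 0, 0], [0, 0, 0]],
  ],
)

```text
clock: 10.65
position: [548.7, 219.3, 220.7]
ee_rot: [0.755, -0.656, -0.0, 0.0]
contact_force: [0.5, -0.1, 0.7]
gripper_width: 49.9
grasp_force: 0.0
```

Run:
```python
from h import *
go(547.5,220.5,139,188)
c=get_image("scene");m=masks(c)
try:
  print(meas(c,"scene"));print("cover",rect(c,blob(c,m["black"],(222,195,285,256)),5))
except Exception as e:print(e)
b=get_image("top");mb=masks(b)
try: print(meas(b,"top"),"cover",rect(b,blob(b,mb["black"],(235,150,280,205)),10))
except Exception as e:print(e)
k=np.hstack([cv2.resize(c["img"][190:350,210:430,::-1],(440,320)),cv2.resize(b["img"][110:210,100:220,::-1],(360,320))])
cv2.imwrite("pics/e.png",k)
```

```text
t 10.65 pos [548.7 219.3 220.7] yaw -172.01 F [ 0.5 -0.1  0.7] w 49.9 0.0
d cm [-0.14  0.09  8.17] rot [ 0.05 -0.02 -0.01] j [ 0.65  0.35 -0.12 -0.   -1.1  -0.51]
{'field': (511.1, -110.4, 137.1, 107.8, 8.0)}
cover (510.5, -111.4, 119.6, 88.8, 8.1)
{'field': (513.0, -108.5, 137.2, 107.7, 8.0)} cover (511.5, -109.5, 116.2, 86.3, 7.8)
```

View pics/e.png

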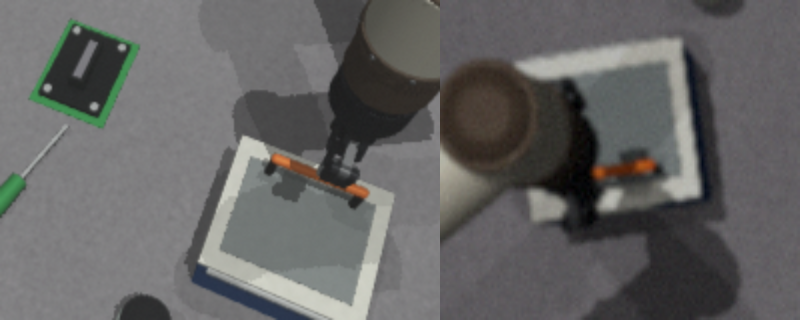

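The picture shows the cover centred in the field at (85,72), with an offset of about 2 mm. The fingers are over the bar at (320,175). I'm descending and gripping.

Call:
drive_tool(
  deltas=[
    [[-0.1, 0.1, 1], [0, 0, 0]],
    [[0, 0, 1.5], [0, 0, 0]],
    [[0, 0, 1.5], [0, 0, 0]],
    [[0, 0, 1.5], [0, 0, 0]],
    [[0, 0, 1], [0, 0, 0]],
    [[0, 0, 1], [0, 0, 0]],
    [[0, 0, 0.5], [0, 0, 0]],
    [[0, 0, 0.1], [0, 0, 0]],
    [[0, 0, 0], [0, 0, 0]],
    [[0, 0, 0], [0, 0, 0]],
  ],
)

```text
clock: 11.75
position: [548.1, 221.4, 140.6]
ee_rot: [0.755, -0.656, 0.0, -0.001]
contact_force: [0.8, -1.0, 0.8]
gripper_width: 49.9
grasp_force: 0.0
```

Call:
drive_tool(
  deltas=[
    [[0, 0, 0], [0, 0, 0]],
    [[0, 0, 0], [0, 0, 0]],
    [[0, 0, 0], [0, 0, 0]],
    [[0, 0, 0], [0, 0, 0]],
    [[0, 0, 0], [0, 0, 0]],
    [[0, 0, 0], [0, 0, 0]],
    [[0, 0, 0], [0, 0, 0]],
    [[0, 0, 0], [0, 0, 0]],
  ],
  claw=0,
)

```text
clock: 12.55
position: [548.7, 221.4, 140.6]
ee_rot: [0.755, -0.656, 0.001, -0.001]
contact_force: [4.8, -1.0, 0.7]
gripper_width: 10.1
grasp_force: 58.5
```

Run:
```python
from h import *
go(547.5,220.5,140,188)
p=np.array([-130,50]);pos=[]
for t in np.deg2rad(np.r_[np.linspace(0,50,25)]):
    pos.append([p[0]*np.cos(t)+p[1]*np.sin(t),-p[0]*np.sin(t)+p[1]*np.cos(t)])
d=np.diff(pos,axis=0)/10
print(np.c_[-d[:,0],-d[:,1]].round(2).tolist())  # tool y, tool z
```

```text
t 12.55 pos [548.7 221.4 140.6] yaw -171.95 F [ 4.8 -1.   0.7] w 10.1 58.492090702056885
d cm [0.07 0.13 0.06] rot [-0.13  0.03  0.05] j [ 0.66  0.43 -0.23  0.   -0.92 -0.52]
[[-0.19, -0.47], [-0.21, -0.46], [-0.22, -0.45], [-0.24, -0.45], [-0.26, -0.44], [-0.27, -0.43], [-0.29, -0.42], [-0.3, -0.41], [-0.32, -0.39], [-0.33, -0.38], [-0.34, -0.37], [-0.36, -0.36], [-0.37, -0.34], [-0.38, -0.33], [-0.39, -0.32], [-0.41, -0.3], [-0.42, -0.29], [-0.43, -0.27], [-0.44, -0.26], [-0.45, -0.24], [-0.45, -0.22], [-0.46, -0.21], [-0.47, -0.19], [-0.48, -0.17]]
```

Call:
drive_tool(
  deltas=[
    [[0, -0.19, -0.47], [0, 0, 0]],
    [[0, -0.21, -0.46], [0, 0, 0]],
    [[0, -0.22, -0.45], [0, 0, 0]],
    [[0, -0.24, -0.45], [0, 0, 0]],
    [[0, -0.26, -0.44], [0, 0, 0]],
    [[0, -0.27, -0.43], [0, 0, 0]],
    [[0, -0.29, -0.42], [0, 0, 0]],
    [[0, -0.3, -0.41], [0, 0, 0]],
    [[0, 0, 0], [0, 0, 0]],
    [[0, 0, 0], [0, 0, 0]],
  ],
)

```text
clock: 13.55
position: [566.5, 223.9, 174.5]
ee_rot: [0.755, -0.656, -0.001, 0.001]
contact_force: [0.9, 3.3, -8.0]
gripper_width: 10.0
grasp_force: 58.4
```

Call:
drive_tool(
  deltas=[
    [[0, -0.32, -0.39], [0, 0, 0]],
    [[0, -0.33, -0.38], [0, 0, 0]],
    [[0, -0.34, -0.37], [0, 0, 0]],
    [[0, -0.36, -0.36], [0, 0, 0]],
    [[0, -0.37, -0.34], [0, 0, 0]],
    [[0, -0.38, -0.33], [0, 0, 0]],
    [[0, -0.39, -0.32], [0, 0, 0]],
    [[0, -0.41, -0.3], [0, 0, 0]],
    [[0, -0.42, -0.29], [0, 0, 0]],
    [[0, 0, 0], [0, 0, 0]],
  ],
)

```text
clock: 14.55
position: [599.2, 228.5, 208.2]
ee_rot: [0.755, -0.656, -0.001, 0.001]
contact_force: [-7.2, 3.4, 2.0]
gripper_width: 9.8
grasp_force: 58.8
```

Call:
drive_tool(
  deltas=[
    [[0, -0.43, -0.27], [0, 0, 0]],
    [[0, -0.44, -0.26], [0, 0, 0]],
    [[0, -0.45, -0.24], [0, 0, 0]],
    [[0, -0.45, -0.22], [0, 0, 0]],
    [[0, -0.46, -0.21], [0, 0, 0]],
    [[0, -0.47, -0.19], [0, 0, 0]],
    [[0, -0.48, -0.17], [0, 0, 0]],
    [[0, 0, 0], [0, 0, 0]],
    [[0, 0, 0], [0, 0, 0]],
    [[0, 0, 0], [0, 0, 0]],
    [[0, 0, 0], [0, 0, 0]],
    [[0, 0, 0], [0, 0, 0]],
  ],
)

```text
clock: 15.75
position: [632.1, 233.3, 226.8]
ee_rot: [0.755, -0.655, 0.001, -0.002]
contact_force: [-6.5, 3.5, 6.9]
gripper_width: 9.5
grasp_force: 58.9
```

Run:
```python
from h import *
go(547.5+84.7*.99,220.5+84.7*.139,221.7,188)
s=arm.read_state();h=np.array([547.5+130*.99,220.5+130*.139,90])
v=s["position"]-h;x=v[0]*.99+v[1]*.139
print("lid deg",np.rad2deg(np.arctan2(v[2],-x))-np.rad2deg(np.arctan2(50,130)),"r",np.hypot(x,v[2]),np.hypot(50,130))
c=get_image("scene");m=masks(c);b=get_image("top");mb=masks(b)
print("cover",rect(c,blob(c,m["black"],(222,195,285,256)),5),rect(b,blob(b,mb["black"],(235,150,280,205)),10),meas(c,"scene"))
cv2.imwrite("pics/f.png",cv2.resize(c["img"][180:384,210:460,::-1],(750,600)))
```

```text
t 15.75 pos [632.1 233.3 226.8] yaw -171.89 F [-6.5  3.5  6.9] w 9.5 58.85222911834717
d cm [0.09 0.09 0.51] rot [-0.24  0.04  0.11] j [ 0.59  0.48  0.1   0.   -1.19 -0.45]
lid deg 50.97519433523732 r 143.81223589393463 139.2838827718412
cover (510.5, -111.3, 119.8, 88.8, 7.9) (511.6, -109.8, 116.2, 85.8, 8.0) {'field': (511.0, -110.4, 137.8, 107.8, 8.0)}
```

View pics/f.png

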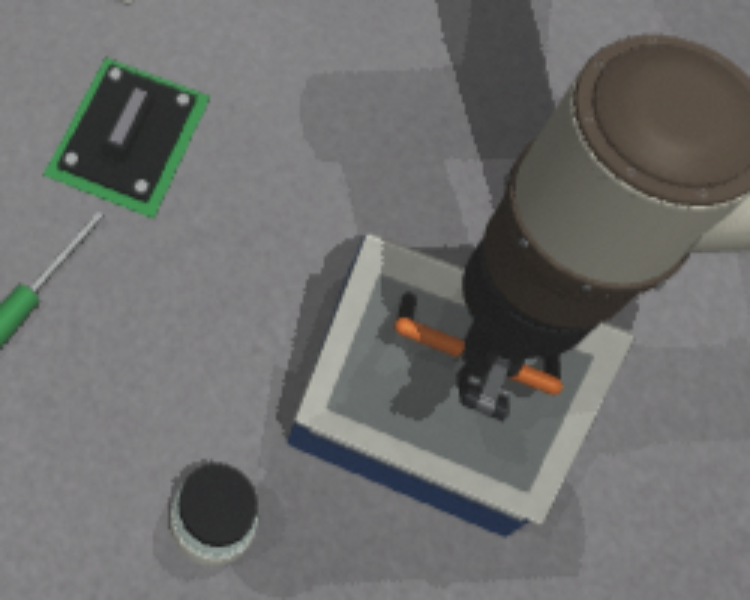

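The picture shows the lid raised with the bar gripped, bar ends at (402,325) and (560,387), and the cover still centred at (127,137). I'll check the lid angle from the bar pixels.

Run:
```python
from h import *
c=get_image("scene");o=masks(c)["orange"].copy();k=np.zeros_like(o);k[270:330,330:410]=1
pts=np.argwhere(o&k)[:,::-1].astype(float)
u=np.array([pts[:,0].min(),pts[:,0].max()]);print(u,pts[pts[:,0]==u[0]].mean(0),pts[pts[:,0]==u[1]].mean(0))
f=np.deg2rad(8);X=np.array([np.cos(f),np.sin(f)]);Y=np.array([-np.sin(f),np.cos(f)])
mid=np.array([547,219.0]);hx=mid@X+130   # scene-camera estimate, same camera
def onplane(u,v,yl):
    e=np.array(c["eye"]);d=ray(c,u,v,0)-e;t=(mid@Y+yl-e[:2]@Y)/(d[:2]@Y);q=e+d*t
    return q[:2]@X-hx,q[2]-90
def at(pt,yl,nom,ref):
    x,z=onplane(*pt,yl);print(pt,"rel hinge",round(x,1),round(z,1),"lid deg",round(np.rad2deg(np.arctan2(z,-x))-np.degrees(np.arctan2(*ref)),1),"r",round(np.hypot(x,z),1))
for s in(0,1):
    at(tuple(pts[pts[:,0]==u[s]].mean(0)),(-50,50)[s],0,(50,130))
for p,yl in(((367,235),-90),((633,335),90)): at((210+p[0]/3,180+p[1]*204/600),yl,0,(8,160))
```

```text
[342. 396.] [342. 290.] [396.  310.5]
(np.float64(342.0), np.float64(290.0)) rel hinge -64.9 82.7 lid deg 30.8 r 105.2
(np.float64(396.0), np.float64(310.5)) rel hinge -40.6 150.3 lid deg 53.9 r 155.7
(332.3333333333333, 259.9) rel hinge -112.3 103.6 lid deg 39.8 r 152.8
(421.0, 293.9) rel hinge -96.8 139.8 lid deg 52.4 r 170.1
```

Run:
```python
from h import *
f=np.deg2rad(8);X=np.array([np.cos(f),np.sin(f)]);Y=np.array([-np.sin(f),np.cos(f)])
c=get_image("scene")
def ang(u,v,ref,mid):
    hx=np.array(mid)@X+130;e=np.array(c["eye"]);d=ray(c,u,v,0)-e
    a=np.array([e[:2]@X-hx,e[2]-90]);b=np.array([d[:2]@X,d[2]]);r=np.hypot(*ref)
    out=[]
    for t in np.roots([b@b,2*a@b,a@a-r*r]):
        if np.iscomplex(t):continue
        q=a+b*t.real;p=e+d*t.real
        out.append((round(np.degrees(np.arctan2(q[1],-q[0])-np.arctan2(*ref)),1),round(p[:2]@Y-np.array(mid)@Y,1)))
    return out
for mid in((547,219),(548.2,221.)):
    print(mid)
    for u,v in((342,290),(343.5,290.5),(396,310.5),(370,300)):print("bar",ang(u,v,(50,130),mid))
    for p in((367,235),(633,335)):print("edge",ang(210+p[0]/3,180+p[1]*204/600,(8,160),mid))
```

```text
(547, 219)
bar [(np.float64(-48.5), np.float64(-38.5)), (np.float64(50.0), np.float64(-53.8))]
bar [(np.float64(-48.3), np.float64(-34.7)), (np.float64(49.9), np.float64(-50.8))]
bar [(np.float64(-46.7), np.float64(95.6)), (np.float64(48.6), np.float64(54.3))]
bar [(np.float64(-46.8), np.float64(31.4)), (np.float64(48.6), np.float64(2.7))]
edge [(np.float64(-2.4), np.float64(-86.8)), (np.float64(46.8), np.float64(-90.6))]
edge [(np.float64(-1.0), np.float64(125.7)), (np.float64(45.6), np.float64(95.3))]
(548.2, 221.0)
bar [(np.float64(-47.7), np.float64(-40.4)), (np.float64(49.2), np.float64(-55.6))]
bar [(np.float64(-47.6), np.float64(-36.6)), (np.float64(49.1), np.float64(-52.6))]
bar [(np.float64(-46.0), np.float64(93.4)), (np.float64(47.8), np.float64(52.6))]
bar [(np.float64(-46.0), np.float64(29.4)), (np.float64(47.8), np.float64(1.0))]
edge [(np.float64(-1.2), np.float64(-88.7)), (np.float64(45.6), np.float64(-92.3))]
edge [(np.float64(0.2), np.float64(122.9)), (np.float64(44.4), np.float64(94.1))]
```

Bar pixels give about 49°, and the arm's own pose gives 51°. I'll nudge up about 1° to sit mid-band, then hold.

Call:
drive_tool(
  deltas=[
    [[0, -0.1, -0.03], [0, 0, 0]],
    [[0, -0.1, -0.03], [0, 0, 0]],
    [[0, 0, 0], [0, 0, 0]],
    [[0, 0, 0], [0, 0, 0]],
    [[0, 0, 0], [0, 0, 0]],
    [[0, 0, 0], [0, 0, 0]],
    [[0, 0, 0], [0, 0, 0]],
    [[0, 0, 0], [0, 0, 0]],
    [[0, 0, 0], [0, 0, 0]],
    [[0, 0, 0], [0, 0, 0]],
    [[0, 0, 0], [0, 0, 0]],
    [[0, 0, 0], [0, 0, 0]],
  ],
)

```text
clock: 17.15
position: [633.6, 233.5, 227.3]
ee_rot: [0.755, -0.655, 0.001, -0.001]
contact_force: [-6.5, 2.2, 8.1]
gripper_width: 9.6
grasp_force: 58.9
```

Run:
```python
from h import *
go(632,232,222,188)
print(arm.job_done())
```

```text
t 17.15 pos [633.6 233.5 227.3] yaw -171.89 F [-6.5  2.2  8.1] w 9.6 58.88422071933746
d cm [0.12 0.18 0.53] rot [-0.17  0.02  0.11] j [ 0.59  0.48  0.11  0.   -1.19 -0.45]
the job is handed in; nothing more can be done
None
```

I handed the job in at 17 s: the black cover is let go about 2 mm or less off the field's centre, and the gripper is holding the lid by its bar at an estimated 50° (rough lid-edge readings were 45–47°, near the 45° limit); the judge's result was not shown.

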